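# Seat the pins of a copper lock plate crosswise

## Robot

A 6-joint arm with a two-finger parallel gripper is mounted at the origin on the work surface. World frame = base frame: x ahead of the robot, y to its left, z up, the work surface at z = 0. Lengths are in m, angles in rad, forces in N, time in s.
With the tool pointing down it reaches from about 0.375 to 0.9 m from the base axis. Payload 3.1 kg.
Tool frame: the origin (TCP) lies at the very end of the fingers, on their centre line; the grasp point (between the pads) lies 19 mm behind it (manip.tcp_to_grasp is the distance from the TCP to the grasp point, in m); z points along the fingers, y is the line along which they close (so a half turn about z gives the same grasp; the last joint's range is limited). The gripper opens to 85 mm and grips with 20 to 120 N. Pads are 22 mm wide; open, the fingers measure 114 mm over their backs; the gripper's body (76 mm by 85 mm) begins 54 mm behind the grasp point. The pads swing forward as they close: fully open they stand 13 mm farther back than shut.
Start: joints at [-0.178, 0.527, 1.433, -0, 1.181, -0.178], TCP at [0.625, 0, 0.231] pointing down, gripper open.
Joint ranges: [-3.08, 3.08], [-0.75, 2.2], [0.22, 2.44], [-1.43, 4.57], [0, 2.65], [-2.85, 2.85]. Speed limits (rad/s): [2.79, 2.79, 3.14, 3.14, 3.14, 3.14].

## Interface

Orientations are given as a unit quaternion [x, y, z, w].
In Python, from station import manip gives the robot as it stands. The module is installed in compiled form; this text tells all that it offers.
- The arm moves only by the tool step_arm, never from a script. Its argument "commands" is one flat list of numbers, 6 for each row, row after row: the shift along the tool's x, y, z in m, then the turn, a rotation vector about the tool's x, y, z in degrees. A call has exactly 10 rows; each row is the pose to reach, as a shift and turn from the pose commanded when the call began, along the tool's axes at that moment; what a row does not reach only later rows make up. A row lasts 1/10 s, in which the tool goes at most 50 mm and 8.59 degrees, less where a joint would pass 70% of its speed; a pose out of reach is approached as far as the arm can. A call with a gripper value outside its range is refused whole. "jaw" is the opening in per cent of the stroke, from 0 (shut) to 100 (fully open), set as the call begins (left out, the last holds). The fingers move at their own pace and stop on an object; "grip_force" is the grip in N (left out, the last holds). Time passes only in rows, so rows that repeat a pose let the fingers close, or fill a call up. It gives the time, the measured TCP pose, the force, the opening and the grip force at its end, in the units of the state.
- manip.sense(): the state, without advancing time (a new reading comes with each control period).
- manip.snapshot(name): name is "scene" or "side" or "wrist"; returns a dict with "pixels" (480x640x3 uint8, blue, green, red), "fx", "fy", "cx", "cy" (pixels), "R" (3x3) and "t" (3): a world point X has camera coordinates R X + t; the wrist camera has in their place "mount" (4x4, takes a point from camera to tool coordinates, whose origin is the TCP and whose axes are the flange's). Camera axes: x right, y down, z forward; pixel columns grow to the right and rows downward; lengths in m; the calibration is good to about 2 mm. A picture is of the moment at which its call begins: read the wrist's pose just before it. There is no depth.
- manip.sign_off(): hands the job in; it is judged then, once.
The state is a dict: "t": time; "q": joint angles; "qd": joint speeds; "tau": joint torques, N m; "tcp_pos": TCP position; "tool_rot": TCP orientation; "force": force on the tool from outside, world axes, zero at the start; "ft_torque": the same for the moment, N m; "finger_gap": opening from 0.0 (shut) to 1.0 (fully open); "gripper_force": force on a finger pad.
Only numpy, scipy, OpenCV 4.12 (cv2) and the standard library are available. Lean on these libraries where they do the work, as an engineer would, in place of code of your own. Each camera call takes 0.05 s, during which the arm holds its last target. There are 200 camera calls.

## Task

Seat the four dome-headed pins of the copper lock plate by pressing them down gently with a fingertip, one after another and crosswise, each until its head sits on the copper: first the brass pin, then the black pin diagonally across from it, then the other pin at the keyhole end, and last the remaining one. Only press: do not pull a pin out, lift, tip or push the door panel about, or disturb the other tools on it and around it.

Things in the scene. Friction and masses are not known exactly. Their poses are not given: they have to be found in the camera images.
- panel: loose door panel of light wood, 280 x 180 x 20 mm, 0.9 kg, flat on a 3 mm mat, turned any way round, with a copper lock plate 160 x 120 x 2 mm in mid-top (copper's top 22 mm above the origin). Origin: centre of the underside; x along the 280 mm side, z up. Black keyhole at (+31, 0) mm, chased flower at (-26, 0) mm. A punch and a rivet set stand at its two ends, 55 mm and more from the pins
- pin_brass (a joint): brass-yellow dome-headed pin, first to be pressed; at (+58, +42) mm in the panel's frame. Value in m: how far it has been pressed in; 0 = head 10 mm above the copper, 0.010 = seated on it (hard stop). Starts at 0 to 0.004, takes 3 N to slide, stays where left
- pin_brass_top (a point): top of the dome of that pin, on its axis; the head is 20 mm across and 6 mm high (its top, when seated: 28 mm above the panel's underside)
- pin_opposite (a joint): black dome-headed pin diagonally across the plate from the brass one, second to be pressed; at (-58, -42) mm in the panel's frame. Value in m: how far it has been pressed in; 0 = head 10 mm above the copper, 0.010 = seated on it (hard stop). Starts at 0 to 0.004, takes 3 N to slide, stays where left
- pin_opposite_top (a point): top of the dome of that pin, on its axis; the head is 20 mm across and 6 mm high (its top, when seated: 28 mm above the panel's underside)
- pin_keyhole (a joint): black dome-headed pin at the same end as the brass one, on the other side of the keyhole, third to be pressed; at (+58, -42) mm in the panel's frame. Value in m: how far it has been pressed in; 0 = head 10 mm above the copper, 0.010 = seated on it (hard stop). Starts at 0 to 0.004, takes 3 N to slide, stays where left
- pin_keyhole_top (a point): top of the dome of that pin, on its axis; the head is 20 mm across and 6 mm high (its top, when seated: 28 mm above the panel's underside)
- pin_last (a joint): the remaining black dome-headed pin, at the flower end on the brass pin's side, last to be pressed; at (-58, +42) mm in the panel's frame. Value in m: how far it has been pressed in; 0 = head 10 mm above the copper, 0.010 = seated on it (hard stop). Starts at 0 to 0.004, takes 3 N to slide, stays where left
- pin_last_top (a point): top of the dome of that pin, on its axis; the head is 20 mm across and 6 mm high (its top, when seated: 28 mm above the panel's underside)
- punch: dark steel chasing punch 105 x 9 x 9 mm lying across the panel at its keyhole end, about 115 mm from the panel's centre; loose bystander; origin under its centre, x along it
- rivet_set: bright steel rivet set, a rod 16 mm across and 42 mm tall, standing on the panel at its flower end, about 115 mm from the panel's centre; loose bystander; origin under its centre
- hammer: chasing hammer with a wooden handle, 220 mm long, 25 mm high, lying on the table; loose bystander; origin on the table below mid-handle, x along it
- tray: wooden tray of steel punches, 200 x 300 x 42 mm; loose bystander; origin under its centre
- pin_bowl: blue china bowl of spare pins, 84 mm across, 30 mm high; loose bystander; origin under its centre
- dapping_block: brass dapping block, a 55 mm cube with hollows in its top; loose bystander; origin under its centre

How it is judged:
By the outcome, as a careful person would: the job done as asked, in the order asked, and still so for the second after the job is handed in, with the robot touching nothing.
It also fails if it takes over 45 s, if anything falls off the work surface, if the arm or the gripper's body presses on something with over 40 N, if the wrist force passes 120 N, or if a joint passes its speed limit or range.

## Working session

There is one attempt and no reset: what is moved stays moved. The work goes in short steps, Python scripts to look and compute and a tool call to move; the robot and the scene stay as the last step left them, time stands still between calls to the robot, and variables do not carry over. Pictures are saved under pics/ and viewed, at most 10 in all, crops included, and the job is handed in when it is done.

Besides the shell and the picture viewer there is one more tool, called after "Emit:" as a command line: name --argument value ..., lists and objects as JSON in quotes. step_arm: Moves the arm, as the interface text tells. Its arguments: {"type":"object","properties":{"commands":{"type":"array","items":{"type":"number"}},"jaw":{"type":"number"},"grip_force":{"type":"number"}},"required":["commands"]}

```bash
mkdir -p pics
cat > h.py <<'E'
from station import manip
import numpy as np, cv2
from scipy.spatial.transform import Rotation as Ro
def snap(n):
    s=manip.sense(); d=manip.snapshot(n)
    if n=="wrist":
        T=np.eye(4); T[:3,:3]=Ro.from_quat(s["tool_rot"]).as_matrix(); T[:3,3]=s["tcp_pos"]
        M=T@np.array(d["mount"]); d["R"]=M[:3,:3].T; d["t"]=-M[:3,:3].T@M[:3,3]
    d["R"]=np.array(d["R"]); d["t"]=np.array(d["t"]); return d
def ray(d,u,v):
    c=-d["R"].T@d["t"]; r=d["R"].T@np.array([(u-d["cx"])/d["fx"],(v-d["cy"])/d["fy"],1]); return c,r/np.linalg.norm(r)
def onz(d,u,v,z):
    c,r=ray(d,u,v); return c+r*(z-c[2])/r[2]
def tri(*o):
    A=np.zeros((3,3));b=np.zeros(3);L=[ray(*x) for x in o]
    for c,r in L: P=np.eye(3)-np.outer(r,r);A+=P;b+=P@c
    X=np.linalg.solve(A,b); return X,[float(np.linalg.norm((np.eye(3)-np.outer(r,r))@(X-c))) for c,r in L]
def proj(d,X):
    p=d["R"]@np.array(X)+d["t"]; return np.array([d["fx"]*p[0]/p[2]+d["cx"],d["fy"]*p[1]/p[2]+d["cy"]])
E
python3 - <<'E'
from h import *
import pickle
D={n:snap(n) for n in("scene","side","wrist")}
pickle.dump(D,open("d0.pkl","wb"))
for n in D: cv2.imwrite(f"pics/{n}0.png",D[n]["pixels"])
s=manip.sense();print(s["tcp_pos"],s["tool_rot"],s["force"],s["finger_gap"])
E
```

```text
[6.24437552e-01 1.17969973e-04 2.30563722e-01] [ 7.07113853e-01  7.07099187e-01 -4.92353383e-04 -7.04277363e-04] [ 0.62909774 -0.23220299  1.02431447] 0.9968259940188997
```

View pics/scene0.png

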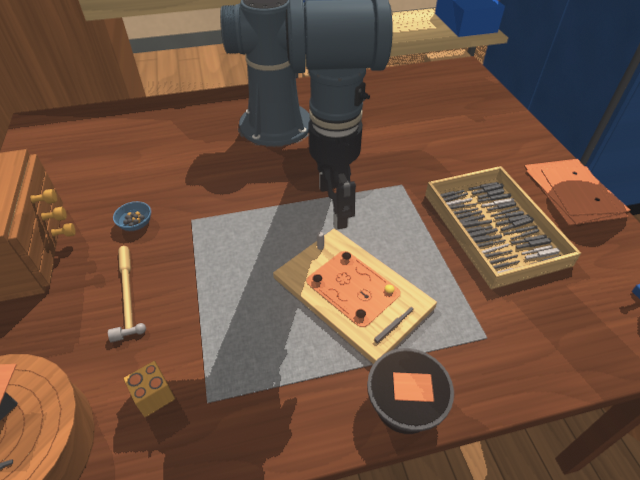

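View pics/wrist0.png

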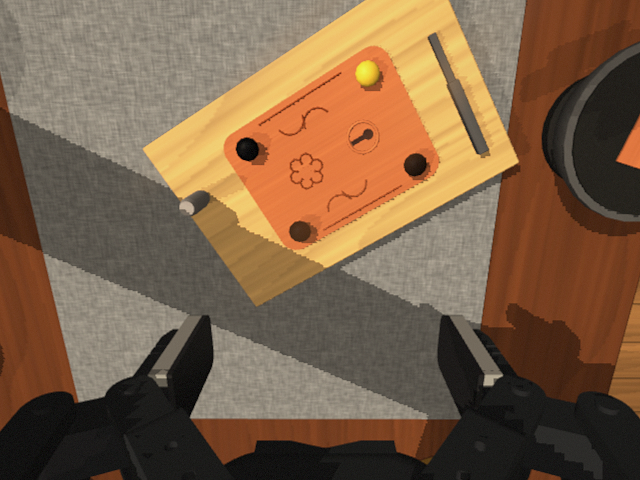

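View pics/side0.png

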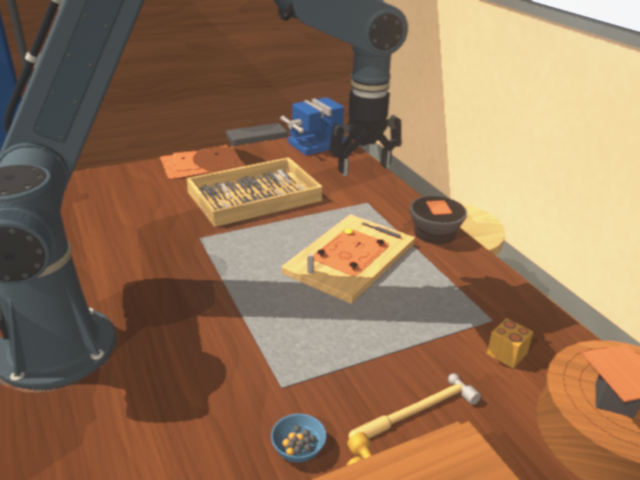

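The wrist view shows brass at about (367,73), keyhole pin (415,165), last (247,149), opposite (300,231), keyhole (362,136) and flower (306,171). Scene and side views agree: brass lies at the keyhole/punch end, with the rivet set at the flower end.

```bash
cat > m.py <<'E'
from h import *
def blobs(d,guess,r):
    hsv=cv2.cvtColor(d["pixels"],cv2.COLOR_BGR2HSV); H,S,V=cv2.split(hsv)
    out=[]
    for i,g in enumerate(guess):
        m=((H>22)&(H<36)&(S>150)&(V>110)) if i==0 else (V<75)
        w=np.zeros_like(H); cv2.circle(w,tuple(int(x) for x in g),r,255,-1)
        m=(m&(w>0)).astype(np.uint8)
        n,l,st,c=cv2.connectedComponentsWithStats(m)
        if n<2: out.append(None); continue
        k=1+np.argmax(st[1:,4]); out.append((c[k],st[k]))
    return out
names=["brass","opp","key","last"]
loc=np.array([[58,42],[-58,-42],[58,-42],[-58,42]])/1000
E
python3 - <<'E'
from m import *
import pickle
D=pickle.load(open("d0.pkl","rb"))
w=D["wrist"]; print("cam",-w["R"].T@w["t"],"axis",w["R"][2])
B=blobs(w,[(367,73),(300,231),(415,165),(247,149)],18)
S=blobs(D["scene"],[(389,289),(360,315),(346,257),(317,281)],9)
for n,b in zip(names,B): print(n,b[0].round(1),b[1],onz(w,*b[0],.037).round(4))
P=[onz(w,*b[0],.037) for b in B]
print("guess in scene:",[proj(D["scene"],p).round(0) for p in P]," side:",[proj(D["side"],p).round(0) for p in P])
gs=[proj(D["scene"],p) for p in P]; gd=[proj(D["side"],p) for p in P]
S=blobs(D["scene"],gs,9); Q=blobs(D["side"],gd,8)
for n,b,s,q in zip(names,B,S,Q):
    if s and q: print(n,s[0].round(1),s[1],q[0].round(1),q[1][4],tri((w,*b[0]),(D["scene"],*s[0]),(D["side"],*q[0])))
    else: print(n,s,q)
E
```

```text
cam [0.62509669 0.08047085 0.37323843] axis [-0.00231854 -0.31230269 -0.94997982]
brass [364.6  71.1] [356  61  18  22 297] [0.6556 0.111  0.037 ]
opp [297.5 233.4] [290 222  20  20 121] [ 0.5997 -0.0231  0.037 ]
key [415.1 164.5] [404 154  23  22 384] [0.7006 0.038  0.037 ]
last [247.1 148.9] [236 138  23  23 408] [0.5591 0.0509 0.037 ]
guess in scene: [array([388., 286.]), array([315., 277.]), array([359., 312.]), array([345., 255.])]  side: [array([347., 230.]), array([352., 265.]), array([379., 241.]), array([320., 251.])]
brass [391.4 288.4] [389 287   5   3   7] [348.7 230.7] 17 (array([0.65909805, 0.11342197, 0.03177815]), [0.0035922336865727867, 0.0032890210946289553, 0.0023608628941174173])
opp [317.2 277.9] [314 275   8   7  44] [353.5 264.5] 4 (array([ 0.60203204, -0.02145284,  0.03690956]), [0.0028237234365219442, 0.0025975454740574683, 0.0014476599434999908])
key [360.5 313.4] [357 310   8   8  49] [380.5 241.5] 4 (array([0.70267622, 0.03831595, 0.03494461]), [0.0016703021003014035, 0.0014291262677412371, 0.0015255235605070845])
last [346.3 255.5] [343 253   8   6  39] [321.5 251.5] 4 (array([0.56057472, 0.05148392, 0.03683899]), [0.0015953434957681138, 0.0014665681350024245, 0.0014671238997120352])
```

Emit:
step_arm --commands '[-0.01,0,0.03,0,0,0,-0.02,0,0.06,0,0,0,-0.02,0,0.06,0,0,0,-0.02,0,0.06,0,0,0,-0.02,0,0.06,0,0,0,-0.02,0,0.06,0,0,0,-0.02,0,0.06,0,0,0,-0.02,0,0.06,0,0,0,-0.02,0,0.06,0,0,0,-0.02,0,0.06,0,0,0]' --jaw 0 --grip_force 20

```text
t: 1.15
tcp_pos: [0.625, -0.0199, 0.1715]
tool_rot: [0.707, 0.707, 0.0, 0.0]
force: [0.4, 1.4, 0.0]
finger_gap: 0.001
gripper_force: 0.0
```

Run:
```python
from m import *
import pickle
D=pickle.load(open("d0.pkl","rb")); w0=D["wrist"]
w=snap("wrist"); pickle.dump(w,open("w1.pkl","wb")); s=manip.sense(); print(s["t"],s["tcp_pos"],s["tool_rot"],s["force"],s["finger_gap"])
P0=[[.6575,.113,.037],[.6005,-.0225,.037],[.7010,.038,.037],[.5595,.0511,.037]]
g=[proj(w,p) for p in P0]; print(np.round(g))
v=w["pixels"].copy()
for x in g: cv2.circle(v,tuple(int(a) for a in x),2,(255,0,255),-1)
cv2.imwrite("pics/w1.png",w["pixels"])
T=np.hstack([cv2.resize(w["pixels"][max(0,int(y)-30):int(y)+30,int(x)-30:int(x)+30],(200,200*min(60,int(y)+30)//60 if 0 else 200),interpolation=0) for x,y in g])
T2=np.hstack([cv2.resize(w0["pixels"][int(y)-30:int(y)+30,int(x)-30:int(x)+30],(200,200),interpolation=0) for x,y in [proj(w0,p) for p in P0]])
cv2.imwrite("pics/c1.png",np.vstack([T,T2]))
```

```text
1.2 [ 0.62498022 -0.01992781  0.1714114 ] [7.07093621e-01 7.07119939e-01 3.40820398e-05 3.73419689e-05] [0.06556577 0.14955885 0.34125036] 0.002982438422513225
[[376.  24.]
 [291. 230.]
 [435. 146.]
 [228. 126.]]
```

View pics/c1.png

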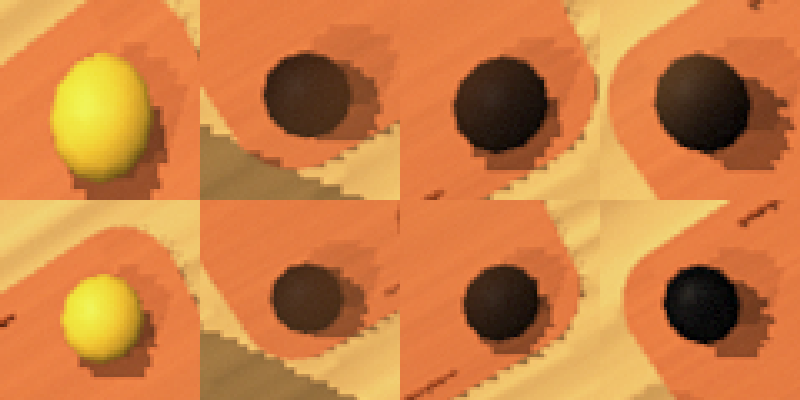

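View pics/w1.png

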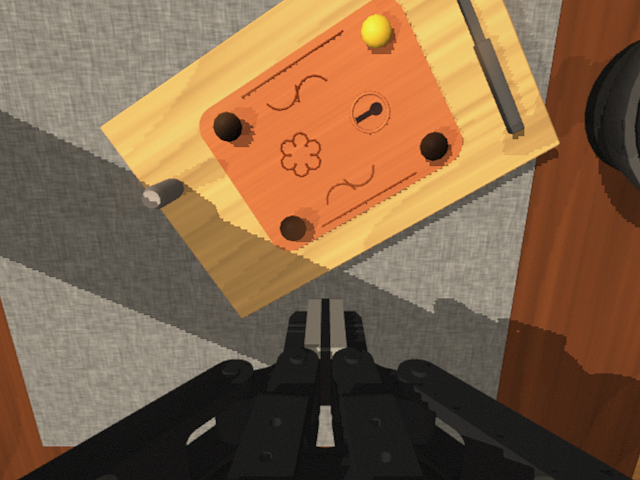

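The crops show all four heads clean, with shadows to the lower right. The heads lie at about (376,31), (293,228), (434,147) and (227,127). The fingers are shut, with their tip near (325,300).

```bash
cat > meas.py <<'E'
from m import *
import pickle
def ctr(d,guess):
    H,S,V=cv2.split(cv2.cvtColor(d["pixels"],cv2.COLOR_BGR2HSV)); o=[]
    for i,g in enumerate(guess):
        m=((H>=21)&(H<40)&(S>165)&(V>90)) if i==0 else (V<95)
        w=np.zeros_like(H); cv2.circle(w,tuple(int(round(x)) for x in g),22,255,-1)
        m=cv2.morphologyEx((m&(w>0)).astype(np.uint8),cv2.MORPH_OPEN,np.ones((3,3),np.uint8))
        c=max(cv2.findContours(m,0,2)[0],key=cv2.contourArea); o.append(cv2.fitEllipse(cv2.convexHull(c)))
    return o
E
python3 - <<'E'
from meas import *
a=pickle.load(open("d0.pkl","rb"))["wrist"]; b=pickle.load(open("w1.pkl","rb"))
A=ctr(a,[(368,73),(300,231),(415,165),(247,149)]); B=ctr(b,[(376,31),(293,228),(434,147),(227,127)])
P=[]
for n,x,y in zip(names,A,B):
    X,e=tri((a,*x[0]),(b,*y[0])); P.append(X)
    print(n,np.round(x[0]+x[1],1),np.round(y[0]+y[1],1),X.round(4),np.round(np.array(e)*1e3,1),onz(b,*y[0],.035)[:2].round(4))
# rigid fit of known layout, rays onto z=.035 of second view & triangulated
for Q in (np.array(P)[:,:2],np.array([onz(b,*y[0],.035)[:2] for y in B])):
    c=Q.mean(0); l=loc[:,0]+1j*loc[:,1]; q=(Q-c)@[1,1j]; k=(q*l.conj()).sum()/(abs(l)**2).sum()
    f=k/abs(k)*l; F=np.c_[f.real,f.imag]+c
    print("centre",c.round(4),"yaw",np.degrees(np.angle(k)).round(2),"scale",abs(k).round(4)); print(F.round(4)); print("res mm",((Q-F)*1e3).round(1))
E
```

```text
brass [367.   72.9  23.2  25. ] [375.7  30.5  29.1  32.9] [0.6581 0.1102 0.0309] [0. 0.] [0.6577 0.1095]
opp [299.6 231.   19.9  20.6] [292.6 228.   24.3  25.4] [ 0.6016 -0.0208  0.0372] [0. 0.] [ 0.6014 -0.0215]
key [415.1 164.6  21.3  23.2] [433.9 146.2  26.7  28.9] [0.7015 0.0375 0.0332] [0. 0.] [0.701  0.0377]
last [247.3 148.9  22.   23.6] [227.6 126.7  27.1  29.4] [0.5586 0.0506 0.0339] [0.1 0.1] [0.5588 0.0506]
centre [0.6299 0.0444] yaw 30.71 scale 0.9991
[[ 0.6584  0.1101]
 [ 0.6015 -0.0214]
 [ 0.7013  0.0379]
 [ 0.5586  0.0509]]
res mm [[-0.2  0.1]
 [ 0.1  0.5]
 [ 0.2 -0.4]
 [-0.1 -0.3]]
centre [0.6297 0.0441] yaw 30.77 scale 0.9961
[[ 0.6581  0.1098]
 [ 0.6014 -0.0217]
 [ 0.701   0.0377]
 [ 0.5584  0.0505]]
res mm [[-0.4 -0.3]
 [ 0.   0.2]
 [-0.1  0. ]
 [ 0.4  0.1]]
```

Emit:
step_arm --commands '[0.04,0.01,0.02,0,0,0,0.08,0.02,0.05,0,0,0,0.115,0.028,0.08,0,0,0,0.13,0.033,0.1,0,0,0,0.13,0.033,0.115,0,0,0,0.13,0.033,0.12,0,0,0,0.13,0.033,0.123,0,0,0,0.13,0.033,0.125,0,0,0,0.13,0.033,0.125,0,0,0,0.13,0.033,0.125,0,0,0]'

```text
t: 2.2
tcp_pos: [0.6586, 0.1093, 0.0474]
tool_rot: [0.707, 0.707, 0.001, 0.001]
force: [0.3, -0.6, -0.1]
finger_gap: -0.001
gripper_force: 0.0
```

Run:
```python
from h import *
s=manip.sense(); print(s["t"],s["tcp_pos"],s["force"],s["tool_rot"])
d=snap("scene"); v=d["pixels"][180:380,260:460]
w=snap("wrist")["pixels"]
cv2.imwrite("pics/s2.png",np.hstack([cv2.resize(v,(400,400),interpolation=2),cv2.resize(w[100:400,170:470],(400,400))]))
```

```text
2.2 [0.65861    0.10925024 0.04736041] [ 0.3265914  -0.5531311  -0.12491285] [7.07488885e-01 7.06723979e-01 5.80030651e-04 5.99632013e-04]
```

View pics/s2.png

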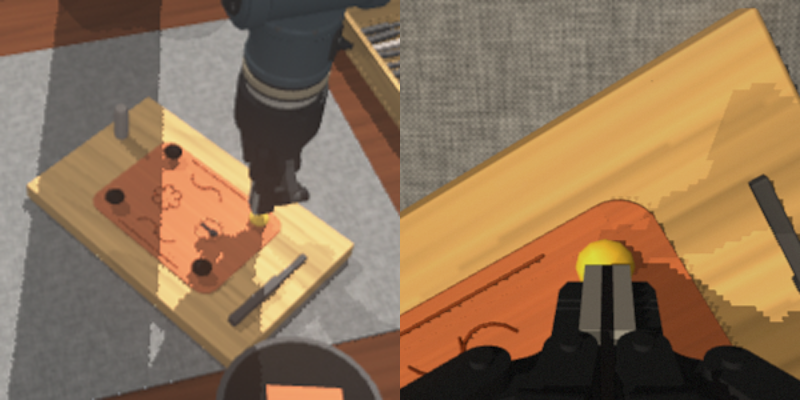

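The shut fingertips are centred over the brass dome (left crop about (260,212), right crop about (605,262)). Now pressing.

Emit:
step_arm --commands '[0,0,0.002,0,0,0,0,0,0.004,0,0,0,0,0,0.006,0,0,0,0,0,0.0075,0,0,0,0,0,0.009,0,0,0,0,0,0.0105,0,0,0,0,0,0.012,0,0,0,0,0,0.0135,0,0,0,0,0,0.014,0,0,0,0,0,0.014,0,0,0]'

```text
t: 3.3
tcp_pos: [0.6579, 0.1101, 0.0322]
tool_rot: [0.707, 0.707, -0.0, -0.0]
force: [-0.8, 0.3, 1.7]
finger_gap: -0.0
gripper_force: 1.2
```

Contact is light at z=32.2 mm, where seated is about 31 mm. Continuing in small steps until the force rises.

Emit:
step_arm --commands '[0,0,0.0004,0,0,0,0,0,0.0004,0,0,0,0,0,0.0008,0,0,0,0,0,0.0008,0,0,0,0,0,0.0012,0,0,0,0,0,0.0012,0,0,0,0,0,0.0014,0,0,0,0,0,0.0014,0,0,0,0,0,0.0014,0,0,0,0,0,0.0014,0,0,0]'

```text
t: 4.3
tcp_pos: [0.6579, 0.1101, 0.0311]
tool_rot: [0.707, 0.707, -0.0, -0.0]
force: [-2.6, 0.4, 5.3]
finger_gap: 0.002
gripper_force: 2.6
```

Emit:
step_arm --commands '[0,0,0.0002,0,0,0,0,0,0.0004,0,0,0,0,0,0.0006,0,0,0,0,0,0.0006,0,0,0,0,0,0.0006,0,0,0,0,0,0.0006,0,0,0,0,0,0.0006,0,0,0,0,0,0.0006,0,0,0,0,0,0.0006,0,0,0,0,0,0.0006,0,0,0]'

```text
t: 5.3
tcp_pos: [0.658, 0.1101, 0.0311]
tool_rot: [0.707, 0.707, 0.0, 0.0]
force: [-3.6, 0.8, 8.1]
finger_gap: -0.002
gripper_force: 4.0
```

Brass is seated: z holds at 31.1 mm while the force rises to 8 N. Next, the opposite pin.

Emit:
step_arm --commands '[0,0,-0.01,0,0,0,0,0,-0.03,0,0,0,-0.03,-0.013,-0.035,0,0,0,-0.07,-0.03,-0.035,0,0,0,-0.11,-0.047,-0.035,0,0,0,-0.131,-0.0565,-0.032,0,0,0,-0.131,-0.0565,-0.022,0,0,0,-0.131,-0.0565,-0.016,0,0,0,-0.131,-0.0565,-0.015,0,0,0,-0.131,-0.0565,-0.015,0,0,0]'

```text
t: 6.3
tcp_pos: [0.6018, -0.0197, 0.0447]
tool_rot: [0.706, 0.708, -0.0, -0.0]
force: [-0.0, -0.3, 0.5]
finger_gap: -0.001
gripper_force: 0.0
```

Run:
```python
from h import *
s=manip.sense(); print(s["t"],s["tcp_pos"],s["force"])
d=snap("scene"); v=d["pixels"][200:350,260:460]; a=snap("side")["pixels"][190:310,270:430]
cv2.imwrite("pics/s3.png",np.hstack([cv2.resize(v,(400,300),interpolation=2),cv2.resize(a,(400,300),interpolation=2)]))
```

```text
6.3 [ 0.60181635 -0.01973488  0.04473429] [-0.04243818 -0.28451152  0.54115069]
```

View pics/s3.png

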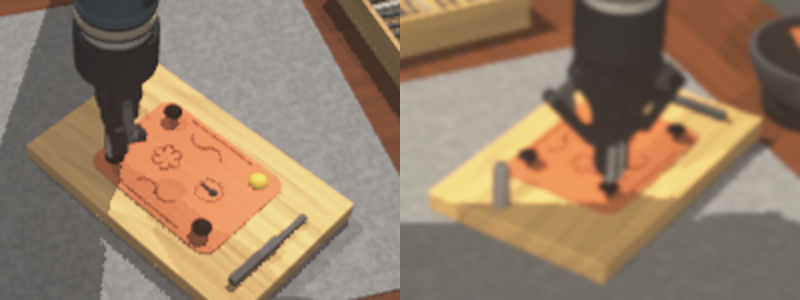

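Brass now sits low on the copper (left crop at (258,180)). The fingertips are over the opposite pin, clear of the rivet set at (500,185) in the right crop.

Emit:
step_arm --commands '[0,0,0.002,0,0,0,0,0,0.004,0,0,0,0,0,0.006,0,0,0,0,0,0.008,0,0,0,0,0,0.0095,0,0,0,0,0,0.011,0,0,0,0,0,0.012,0,0,0,0,0,0.013,0,0,0,0,0,0.0135,0,0,0,0,0,0.014,0,0,0]'

```text
t: 7.4
tcp_pos: [0.6016, -0.0209, 0.0313]
tool_rot: [0.707, 0.707, 0.0, 0.0]
force: [0.6, 1.6, 2.0]
finger_gap: 0.001
gripper_force: 1.5
```

Emit:
step_arm --commands '[0,0,0.0002,0,0,0,0,0,0.0004,0,0,0,0,0,0.0006,0,0,0,0,0,0.0008,0,0,0,0,0,0.001,0,0,0,0,0,0.001,0,0,0,0,0,0.001,0,0,0,0,0,0.001,0,0,0,0,0,0.001,0,0,0,0,0,0.001,0,0,0]'

```text
t: 8.4
tcp_pos: [0.6017, -0.021, 0.0311]
tool_rot: [0.707, 0.707, 0.0, 0.0]
force: [-0.6, 3.0, 7.0]
finger_gap: 0.002
gripper_force: 3.7
```

Opposite is seated (z 31.1 mm, 7 N). Next, the keyhole pin.

Emit:
step_arm --commands '[0,0,-0.01,0,0,0,0,0,-0.03,0,0,0,0.018,0.03,-0.035,0,0,0,0.039,0.066,-0.035,0,0,0,0.053,0.09,-0.035,0,0,0,0.059,0.0997,-0.032,0,0,0,0.059,0.0997,-0.022,0,0,0,0.059,0.0997,-0.016,0,0,0,0.059,0.0997,-0.015,0,0,0,0.059,0.0997,-0.015,0,0,0]'

```text
t: 9.4
tcp_pos: [0.6995, 0.0372, 0.0443]
tool_rot: [0.707, 0.707, -0.001, -0.001]
force: [0.7, -0.3, 0.6]
finger_gap: 0.001
gripper_force: 0.0
```

Emit:
step_arm --commands '[0,0,0.002,0,0,0,0,0,0.004,0,0,0,0,0,0.006,0,0,0,0,0,0.008,0,0,0,0,0,0.0095,0,0,0,0,0,0.011,0,0,0,0,0,0.012,0,0,0,0,0,0.013,0,0,0,0,0,0.0135,0,0,0,0,0,0.014,0,0,0]'

```text
t: 10.4
tcp_pos: [0.7012, 0.0378, 0.0313]
tool_rot: [0.707, 0.707, -0.0, 0.0]
force: [-1.9, -0.4, 2.9]
finger_gap: 0.002
gripper_force: 1.5
```

Emit:
step_arm --commands '[0,0,0.0002,0,0,0,0,0,0.0004,0,0,0,0,0,0.0006,0,0,0,0,0,0.0008,0,0,0,0,0,0.001,0,0,0,0,0,0.001,0,0,0,0,0,0.001,0,0,0,0,0,0.001,0,0,0,0,0,0.001,0,0,0,0,0,0.001,0,0,0]'

```text
t: 11.4
tcp_pos: [0.7013, 0.0379, 0.0311]
tool_rot: [0.707, 0.707, -0.0, 0.0]
force: [-2.3, -2.1, 6.0]
finger_gap: -0.004
gripper_force: 3.3
```

Keyhole pin is seated. Next, the last pin.

Emit:
step_arm --commands '[0,0,-0.01,0,0,0,0,0,-0.03,0,0,0,0.003,-0.035,-0.035,0,0,0,0.007,-0.078,-0.035,0,0,0,0.011,-0.118,-0.035,0,0,0,0.013,-0.1427,-0.033,0,0,0,0.013,-0.1427,-0.025,0,0,0,0.013,-0.1427,-0.017,0,0,0,0.013,-0.1427,-0.015,0,0,0,0.013,-0.1427,-0.015,0,0,0]'

```text
t: 12.4
tcp_pos: [0.5599, 0.0509, 0.0446]
tool_rot: [0.707, 0.707, 0.0, 0.0]
force: [0.2, 0.6, 0.9]
finger_gap: -0.001
gripper_force: 0.0
```

Emit:
step_arm --commands '[0,0,0.002,0,0,0,0,0,0.004,0,0,0,0,0,0.006,0,0,0,0,0,0.008,0,0,0,0,0,0.0095,0,0,0,0,0,0.011,0,0,0,0,0,0.012,0,0,0,0,0,0.013,0,0,0,0,0,0.0135,0,0,0,0,0,0.014,0,0,0]'

```text
t: 13.4
tcp_pos: [0.5591, 0.051, 0.0314]
tool_rot: [0.707, 0.707, 0.0, 0.0]
force: [1.5, -0.7, 2.8]
finger_gap: -0.001
gripper_force: 1.5
```

Emit:
step_arm --commands '[0,0,0.0002,0,0,0,0,0,0.0004,0,0,0,0,0,0.0006,0,0,0,0,0,0.0008,0,0,0,0,0,0.001,0,0,0,0,0,0.001,0,0,0,0,0,0.001,0,0,0,0,0,0.001,0,0,0,0,0,0.001,0,0,0,0,0,0.001,0,0,0]'

```text
t: 14.4
tcp_pos: [0.559, 0.0509, 0.0311]
tool_rot: [0.707, 0.707, 0.0, 0.001]
force: [1.9, -0.4, 7.4]
finger_gap: 0.002
gripper_force: 3.7
```

Emit:
step_arm --commands '[0,0,-0.01,0,0,0,0,0,-0.04,0,0,0,0,0,-0.08,0,0,0,-0.02,0.02,-0.11,0,0,0,-0.045,0.042,-0.13,0,0,0,-0.065,0.06,-0.141,0,0,0,-0.071,0.0665,-0.141,0,0,0,-0.071,0.0665,-0.141,0,0,0,-0.071,0.0665,-0.141,0,0,0,-0.071,0.0665,-0.141,0,0,0]'

```text
t: 15.4
tcp_pos: [0.6227, -0.0185, 0.1698]
tool_rot: [0.707, 0.707, -0.001, -0.002]
force: [-0.0, -0.5, 0.7]
finger_gap: 0.0
gripper_force: 0.0
```

Run:
```python
from meas import *
w=snap("wrist"); b=pickle.load(open("w1.pkl","rb"))
B=ctr(b,[(376,31),(293,228),(434,147),(227,127)]); C=ctr(w,[(376,31),(293,228),(434,147),(227,127)])
P=np.array([[.6583,.1101],[.6015,-.0215],[.7012,.0378],[.5586,.0507]])
for n,x,y,p in zip(names,B,C,P):
    print(n,np.round(x[0],1),np.round(y[0],1),"expected if seated",proj(w,[*p,.028]).round(1),"at z.035:",onz(w,*y[0],.028).round(4))
cv2.imwrite("pics/w9.png",np.hstack([cv2.resize(i["pixels"],(400,300),interpolation=3) for i in (b,w)]))
```

```text
brass [375.7  30.5] [379.7  34.6] expected if seated [380.4  33.8] at z.035: [0.6578 0.1096 0.028 ]
opp [292.6 228. ] [297.5 227.1] expected if seated [297.4 228. ] at z.035: [ 0.6016 -0.0208  0.028 ]
key [433.9 146.2] [435.5 147.8] expected if seated [436.6 147.8] at z.035: [0.7005 0.0378 0.028 ]
last [227.6 126.7] [234.7 128.5] expected if seated [233.8 128.6] at z.035: [0.5592 0.0507 0.028 ]
```

View pics/w9.png

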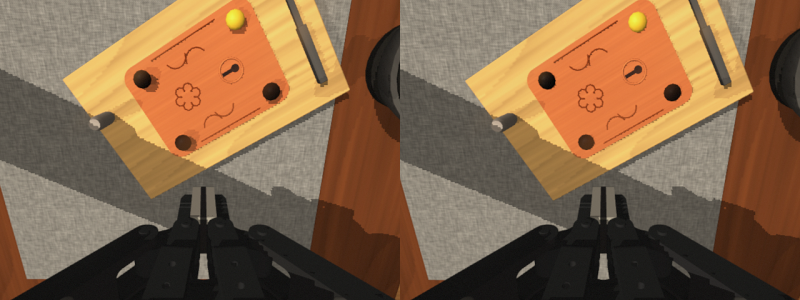

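The after view (right) shows all four heads without their long shadows, at (638,22), (547,80), (672,92) and (586,142). The panel, punch and rivet set have not moved.

```bash
python3 -c "
from station import manip
print(manip.sign_off())"
```

```text
the job is handed in; nothing more can be done
None
```

I pressed all four pins down onto the copper in the order asked (brass, opposite, keyhole, last), each stopping at about 31.1 mm with at most about 8 N measured. The final picture shows the panel, punch and rivet set where they were, and I handed the job in at about 15.5 s; it returned no verdict.

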